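# Move the dressing stone from one interlocked drawer to its bed in the other

### The job

The grey dressing stone was left standing on edge in the open left-hand drawer of the small steel chest; it belongs in the wooden bed in the right-hand drawer, lying flat. The drawers are interlocked so that only one comes out at a time: take the stone out and lay it flat on the bench beside the chest, let go of it, push the left drawer fully shut, pull the right drawer well open, lay the stone flat down in its bed and push that drawer fully shut too. Leave the other things on the bench and on the chest where they are.

Things in the scene. Friction and masses are not known exactly. Their poses are not given: they have to be found in the camera images.
- whetstone_center (a point): Centre of the dressing stone, a plain dark grey bar. Axes: x along its 48 mm width, y along its 150 mm length, z along its 24 mm thickness; 0.3 kg. Starts on its long narrow side (48 mm tall, z level) across the open left drawer. Stood like that on the bench, it falls flat when its top is pushed 13 mm or more sideways. Flat on the bench its centre is 12 mm up.
- left_drawer (a joint): How far the left drawer (+y side) is out, m: 0 shut, 0.098 fully out; open at the start. About 1.5 N of friction; it stays where it is left.
- right_drawer (a joint): How far the right drawer is out, m: 0 shut (as at the start), 0.098 fully out. Same runners. While the left drawer is out by more than about 5 mm, a steel pin between the drawers locks this one (it gives a few mm), and the other way round.
- left_drawer_handle (a point): Middle of the left drawer's handle: a level round bar 10 mm thick, 100 mm long along y, 35 mm in front of the drawer's front (centre line), 54 mm above the bench; moves with the drawer. Axes: x towards the chest's back (the drawer opens to -x), y left, z up. The front panel is 190 mm wide, 10 mm thick; its top is 73 mm above the bench.
- right_drawer_handle (a point): Middle of the right drawer's handle: equal drawer, equal handle and axes, 194 mm to the right of the left one when both are shut.
- left_inside (a point): Middle of the left drawer's floor, 12 mm above the bench, 98 mm behind its handle; axes as the handle's. Inside 158 mm wide (y), 103 mm deep (x), walls' tops 50 mm above the bench. The stone stands across it in a low wooden rack (its underside 18 mm, centre 42 mm, top 66 mm above the bench) between two strips along y, 30 mm apart, tops 32 mm above the bench; 31 mm clear before it, 33 mm behind it.
- stone_bed (a point): Where the stone's centre is when it lies in its bed (length along y, thickness along z, either way round): in the right drawer, 93 mm behind the handle's middle, 42 mm above the bench; axes as the handle's; moves with the drawer. The stone's underside is then 30 mm above the bench, 18 mm above the drawer floor. Only a stone lying flat passes under the chest's lid.
- bed_cheek (a point): Top of the bed's front cheek at its right end. The bed is two wooden saddles at the drawer's side walls, each with two half-round cheeks along y, front and back, that rise 8 mm above the stone's underside, 54 mm apart (stone 48); 158 mm between the side walls (stone 150). The middle 90 mm of the bed has no saddle: open to the drawer floor for fingers before and behind the stone.
- chest (a point): Low grey steel chest, two equal drawers side by side, fixed; 386 mm wide (y), 117 mm deep (x) without the fronts, top 76 mm above the bench. This point: on the bench under the carcass's middle; x to its back, y left. Carcass front at x -58 mm, shut handles at x -104 mm, y +97 and -97 mm. The bench left of it is free: x -160 to -80 mm, y 210 to 350 mm.
- floor_jar: Bystander: glass jar with a grey lid, 71 mm across, 102 mm tall, at the left back of the bench. Origin at the centre of its underside.
- felt_wheel: Bystander: pale felt wheel 60 mm across, 25 mm tall, at the left side. Origin at the centre of its underside.
- sample_tile_1: Bystander: red granite tile 56 x 56 x 10 mm, at the left side. Origin at the centre of its underside.
- wood_block: Bystander: wooden block 42 x 60 x 30 mm, at the back, left of the chest. Origin at the centre of its underside.
- marker_pen: Bystander: black marker pen 128 mm long, 17 mm thick, lying on the chest's top. Origin under its middle.

How it is judged:
On the way, in this order (a step that is already met when the one before it is completed fails the run):
1. the stone lies flat on the bench, let go (height (world z) of whetstone_center between 0.007 and 0.017 m and angle between the z axis of whetstone_center and the z axis of stone_bed, either way round below 0.1 rad and contact force between the fingers and anything else below 0.1 N), for 0.2 s.
2. the left drawer is fully shut (within 4 mm) (value of joint left_drawer below 0.004 m), for 0.2 s.
3. the right drawer is pulled well open (at least 80 mm) (value of joint right_drawer above 0.08 m), for 0.2 s.
4. the stone lies flat in its bed in the open right drawer, let go (x of whetstone_center in the frame of stone_bed between -0.008 and 0.008 m and y of whetstone_center in the frame of stone_bed between -0.01 and 0.01 m and z of whetstone_center in the frame of stone_bed between -0.004 and 0.004 m and angle between the z axis of whetstone_center and the z axis of stone_bed, either way round below 0.1 rad and value of joint right_drawer above 0.05 m and contact force between the fingers and anything else below 0.1 N), for 0.2 s.
At the end, for the whole second after the job is handed in: Both drawers are shut to within 4 mm, and the stone lies flat (within 0.1 rad) in its bed in the right drawer, its centre within 8 mm (front to back), 10 mm (sideways) and 4 mm (height) of the bed's centre, at rest (value of joint each of left_drawer, right_drawer below 0.004 m and x of whetstone_center in the frame of stone_bed between -0.008 and 0.008 m and y of whetstone_center in the frame of stone_bed between -0.01 and 0.01 m and z of whetstone_center in the frame of stone_bed between -0.004 and 0.004 m and angle between the z axis of whetstone_center and the z axis of stone_bed, either way round below 0.1 rad and velocity of joint right_drawer below 0.01 m/s); the robot touches nothing.
It fails at once if another thing on the bench or the chest (jar, felt wheel, tile, wood block, pen) is moved more than 30 mm (distance of any of floor_jar, felt_wheel, sample_tile_1, wood_block, marker_pen from where it was at the start of the episode above 0.03 m).
It also fails if it takes over 67 s, if anything falls off the work surface, if the arm or the gripper's body presses on something with over 40 N, if the wrist force passes 120 N, or if a joint passes its speed limit or range.

### The arm

A 6-joint arm with a two-finger parallel gripper is mounted at the origin on the work surface; the furniture and walls round the work are solid. World frame = base frame: x ahead of the robot, y to its left, z up, the work surface at z = 0. Lengths are in m, angles in rad, forces in N, time in s.
With the tool pointing down it reaches from about 0.375 to 0.975 m from the base axis. Payload 3.8 kg.
Tool frame: the origin (TCP) lies at the very end of the fingers, on their centre line; the grasp point (between the pads) lies 19 mm behind it; z points along the fingers, y is the direction in which the jaws open and shut (so a half turn about z gives the same grasp; the last joint's range is limited). The gripper opens to 85 mm and grips with 20 to 120 N. Pads are 22 mm wide; open, the fingers measure 114 mm over their backs; the gripper's body (76 mm by 85 mm) begins 54 mm behind the grasp point. The pads swing forward as they close: fully open they stand 13 mm farther back than shut.
Start: joints at [-1.146, 0.264, 1.604, -0, 1.274, -0.037], TCP at [0.301, -0.604, 0.231] pointing down, gripper open.
Joint ranges: [-2.63, 2.63], [-0.94, 2.18], [0.31, 2.57], [-1.31, 4.45], [0, 2.66], [-2.55, 2.55]. Speed limits (rad/s): [2.57, 2.57, 3.14, 3.14, 3.14, 3.14].

### API

Orientations are given as a rotation vector (axis times angle).
In Python, from workcell import status, read_camera, camera_info, order gives the robot as it stands.
- The arm moves only by the tool move_arm, never from a script. Its argument "deltas" is a list of rows, each a list of 3 entries, a list of its own where there are three numbers: the turn, a rotation vector about the world's x, y, z as a fraction of full scale, then the shift along the world's x, y, z as a fraction of full scale, then the closure, from -1 (fully open) to 1 (shut), so that 0 is half open. A call has 1 to 20 rows; each row is the pose to reach, as a shift and turn from the pose commanded when the call began; what a row does not reach only later rows make up. Full scale, the value 1, is 0.1 m for a shift and pi/2 rad for a turn. A row lasts 1/8 s, in which the tool goes at most 62.5 mm and 10.7 degrees, less where a joint would pass 70% of its speed; a pose out of reach is approached as far as the arm can. A call with a number of a shift or a turn outside -1 to 1 is refused whole. A call with a gripper value outside its range is refused whole. The fingers move at their own pace and stop on an object; "grip_force" is the grip in N (left out, the last holds). Time passes only in rows, so rows that repeat a pose let the fingers close. It gives the time, the measured TCP pose, the force and the opening at its end, in the units of the state.
- status.read_state(): the state, without advancing time (a new reading comes with each control period).
- read_camera(name): name is "side" or "top" or "wrist"; returns (picture, depth): 420x560x3 uint8, red, green, blue; 420x560 float32, m along the optical axis (not along the pixel's ray), 0 where there is no reading.
- camera_info(name): a dict with "K" (3x3 intrinsics, pixels), "D" ([k1, k2, p1, p2, k3] as OpenCV has them; the pictures are not rectified), "R" (3x3) and "t" (3): a world point X has camera coordinates R X + t. Camera axes: x right, y down, z forward; pixel columns grow to the right and rows downward; lengths in m; the calibration is good to about 2 mm. A picture is of the moment at which its call begins: read the wrist's pose just before it. camera_info takes no time and is no camera call; for the wrist camera it gives the pose at the moment of the call.
- order.finish_job(): hands the job in, once; it reports no verdict.
The state is a dict: "time": time; "q": joint angles; "joint_vel": joint speeds; "joint_torque": joint torques, N m; "tool_pos": TCP position; "tcp_rot": TCP orientation; "wrist_force": force on the tool from outside, world axes, zero at the start; "torque": the same for the moment, N m; "width": opening from 0.0 (shut) to 1.0 (fully open).
Only numpy, scipy, OpenCV 4.12 (cv2) and the standard library are available. Lean on these libraries where they do the work, as an engineer would, in place of code of your own. Each camera call takes 0.05 s, during which the arm holds its last target. There are 200 camera calls.

## Working session

There is one attempt and no reset: what is moved stays moved. The work goes in short steps, Python scripts to look and compute and a tool call to move; the robot and the scene stay as the last step left them, time stands still between calls to the robot, and variables do not carry over. Pictures are saved under pics/ and viewed, about 8 in all and at most 12, crops included, and the job is handed in when it is done.

Besides the shell and the picture viewer there is one more tool, called after "Call:" by a JSON object that holds its "fn" and its "kwargs", one argument or row to a line. move_arm: Moves the arm, as the interface text tells. Its arguments: {"type":"object","properties":{"deltas":{"type":"array","items":{"type":"array"}},"grip_force":{"type":"number"}},"required":["deltas"]}

```bash
mkdir -p pics; ls; cat > h.py <<'E'
import numpy as np, cv2
from workcell import status, read_camera, camera_info, order
def snap(n,f):
    ci=camera_info(n); p,d=read_camera(n); cv2.imwrite(f'pics/{f}.png',p[...,::-1]); np.savez(f'pics/{f}.npz',p=p,d=d,K=np.array(ci['K']),D=np.array(ci['D']),R=np.array(ci['R']),t=np.array(ci['t']));return p,d
def world(f,uv):
    z=np.load(f'pics/{f}.npz'); uv=np.array(uv,float).reshape(-1,1,2)
    xy=cv2.undistortPoints(uv,z['K'],z['D'])[:,0]; return z,xy
def plane(f,uv,h):
    z,xy=world(f,uv); R,t=z['R'],z['t']; c=-R.T@t; r=np.c_[xy,np.ones(len(xy))]@R
    return c+r*((h-c[2])/r[:,2])[:,None]
def pts(f):
    z=np.load(f'pics/{f}.npz'); d=z['d']; v,u=np.mgrid[:d.shape[0],:d.shape[1]]
    xy=cv2.undistortPoints(np.stack([u,v],-1).reshape(-1,1,2).astype(float),z['K'],z['D'])[:,0]
    P=np.c_[xy,np.ones(len(xy))]*d.reshape(-1,1); return ((P-z['t'])@z['R']).reshape(*d.shape,3)
def deproj(f,uv):
    P=pts(f); return np.array([P[v,u] for u,v in uv])
def st():
    s=status.read_state(); return {k:np.round(s[k],4).tolist() for k in ('time','tool_pos','tcp_rot','wrist_force','width','q')}
E
python3 - <<'E'
from h import *
snap('top','top0');snap('side','side0');print(st())
a=cv2.imread('pics/top0.png');b=cv2.imread('pics/side0.png')
E
```

```text
pics
{'time': 0.1, 'tool_pos': [0.3005, -0.6037, 0.2301], 'tcp_rot': [-3.0563, -0.7185, 0.0006], 'wrist_force': [-0.3888, 0.1743, -0.0896], 'width': 1.0015, 'q': [-1.1459, 0.2647, 1.6053, -0.0, 1.2737, -0.0369]}
```

View pics/top0.png

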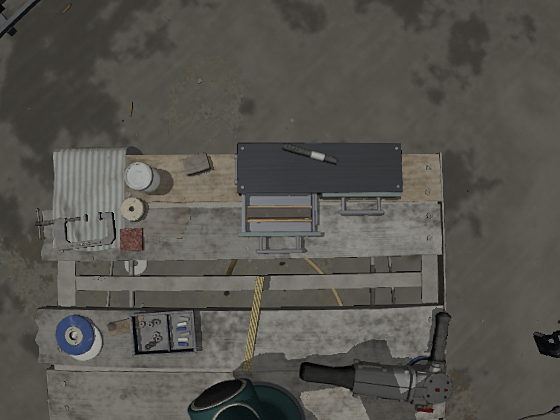

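View pics/side0.png

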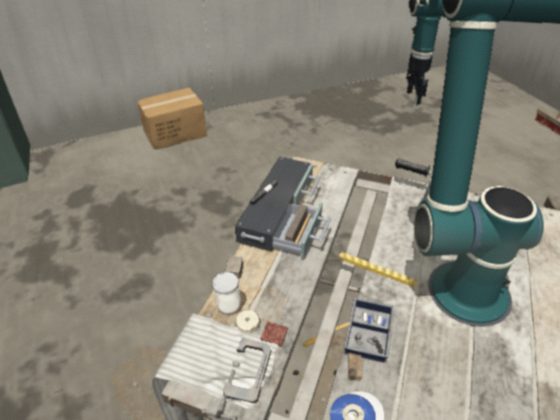

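The top view shows the chest top at about (236–403, 143–193), the left drawer out with its handle at (281,243), the right handle at (361,208), and the stone between the rack strips at (279,212). The free bench is left of the drawer, at about (190,225). The side view agrees.

```bash
python3 - <<'E'
from h import *
p=cv2.imread('pics/top0.png')
P=pts('top0')
z=np.load('pics/top0.npz');print('cam',-z['R'].T@z['t'], z['K'][0,0])
m=((abs(P[...,2]-.076)<.012)).astype(np.uint8); m[:, :225]=0;m[:,415:]=0;m[:130]=0;m[200:]=0
m=cv2.morphologyEx(m,cv2.MORPH_OPEN,np.ones((5,5)))
c=max(cv2.findContours(m,0,2)[0],key=cv2.contourArea)
w=plane('top0',c[:,0].astype(float),.076)
r=cv2.minAreaRect(w[:,:2].astype(np.float32)*1000);print(r,cv2.boundingRect(c))
for n,uv in dict(jar=(142,174),wheel=(133,208),tile=(131,239),block=(197,163),hl=(281,243),hr=(361,209),st=(279,212)).items():
    print(n,deproj('top0',[uv]).round(3),plane('top0',[uv],.05).round(3))
cr=p[130:265,225:420];cv2.imwrite('pics/c0.png',cv2.resize(cr,None,fx=4,fy=4,interpolation=cv2.INTER_CUBIC))
E
```

```text
cam [ 4.89546423e-01 -7.75473965e-04  1.11396324e+00] 453.45589793151856
((632.3619995117188, -128.61695861816406), (125.67876434326172, 385.6993408203125), 1.509279489517212) (237, 142, 166, 55)
jar [[0.607 0.277 0.102]] [[0.613 0.291 0.05 ]]
wheel [[0.533 0.324 0.001]] [[0.531 0.309 0.05 ]]
tile [[0.457 0.323 0.011]] [[0.458 0.311 0.05 ]]
block [[0.644 0.163 0.037]] [[0.642 0.161 0.05 ]]
hl [[ 0.457 -0.045 -0.004]] [[ 0.459 -0.043  0.05 ]]
hr [[ 0.546 -0.241  0.001]] [[ 0.543 -0.231  0.05 ]]
st [[ 0.531 -0.036  0.068]] [[ 0.531 -0.036  0.05 ]]
```

View pics/c0.png

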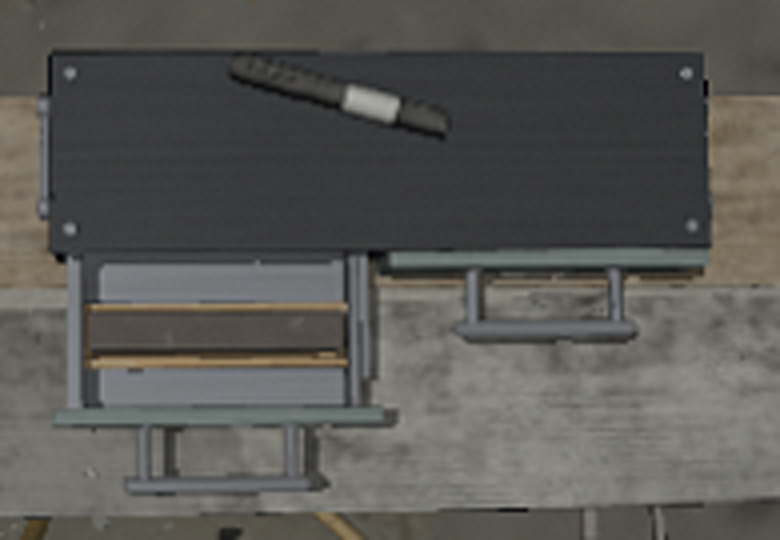

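The crop shows the stone at crop x 89–346, y 310–352, the left handle's axis at y≈486 (x 125–315), and the right handle's axis at y≈329 (x 453–637). The chest looks nearly square to the world.

```bash
python3 - <<'E'
from h import *
def W(l,h):
    return plane('top0',[((u+.5)/4-.5+225,(v+.5)/4-.5+130) for u,v in l],h).round(4)
print('chest',W([(50,52),(705,54),(710,248),(50,250)],.076))
print('screws',W([(70,73),(686,73),(692,226),(69,229)],.076))
print('stone',W([(89,331),(346,331),(217,311),(217,352)],.066))
print('strips',W([(89,306),(348,306),(89,360),(348,361)],.032))
print('hl',W([(125,485),(315,485)],.054)); print('hr',W([(453,328),(637,329)],.054))
print('panel top front',W([(54,425),(383,424)],.073))
print('bench front edge',W([(50,515),(700,510)],0))
E
```

```text
chest [[ 0.6885  0.0655  0.076 ]
 [ 0.7    -0.3198  0.076 ]
 [ 0.585  -0.3227  0.076 ]
 [ 0.5734  0.0619  0.076 ]]
screws [[ 0.6764  0.0535  0.076 ]
 [ 0.6881 -0.3082  0.076 ]
 [ 0.5976 -0.3118  0.076 ]
 [ 0.5858  0.0513  0.076 ]]
stone [[ 0.5279  0.0385  0.066 ]
 [ 0.5317 -0.1102  0.066 ]
 [ 0.5414 -0.0351  0.066 ]
 [ 0.5176 -0.0357  0.066 ]]
strips [[ 0.544   0.0402  0.032 ]
 [ 0.548  -0.1147  0.032 ]
 [ 0.5118  0.0393  0.032 ]
 [ 0.5151 -0.1154  0.032 ]]
hl [[ 0.4392  0.0156  0.054 ]
 [ 0.4417 -0.0952  0.054 ]]
hr [[ 0.5355 -0.1747  0.054 ]
 [ 0.5375 -0.2852  0.054 ]]
panel top front [[ 0.4733  0.0568  0.073 ]
 [ 0.4784 -0.132   0.073 ]]
bench front edge [[ 0.4171  0.0618  0.    ]
 [ 0.4279 -0.3415  0.    ]]
```

Call:
{"fn": "move_arm", "kwargs": {
  "deltas": [
    [[0, 0, 0.06], [0.19, 0.47, 0], -1],
    [[0, 0, 0.12], [0.38, 0.94, 0], -0.2]
  ],
  "grip_force": 40
}}

```text
time: 0.35
tool_pos: [0.3386, -0.5092, 0.2303]
tcp_rot: [-2.975, -1.005, 0.0]
wrist_force: [-0.1, -0.7, 0.8]
width: 0.813
```

Call:
{"fn": "move_arm", "kwargs": {
  "deltas": [
    [[0, 0, 0.06], [0.19, 0.47, 0], -0.2],
    [[0, 0, 0.12], [0.38, 0.94, 0], -0.2]
  ]
}}

```text
time: 0.6
tool_pos: [0.3769, -0.4145, 0.2307]
tcp_rot: [-2.867, -1.283, 0.0]
wrist_force: [0.4, -0.2, 0.5]
width: 0.599
```

Call:
{"fn": "move_arm", "kwargs": {
  "deltas": [
    [[0, 0, 0.06], [0.19, 0.47, 0], -0.2],
    [[0, 0, 0.12], [0.38, 0.94, 0], -0.2]
  ]
}}

```text
time: 0.85
tool_pos: [0.4149, -0.3205, 0.2308]
tcp_rot: [-2.734, -1.547, 0.0]
wrist_force: [0.6, -0.4, 0.4]
width: 0.6
```

Call:
{"fn": "move_arm", "kwargs": {
  "deltas": [
    [[0, 0, 0.06], [0.19, 0.47, 0], -0.2],
    [[0, 0, 0.12], [0.38, 0.94, 0], -0.2]
  ]
}}

```text
time: 1.1
tool_pos: [0.4528, -0.2266, 0.2309]
tcp_rot: [-2.576, -1.798, 0.0]
wrist_force: [-0.2, -0.3, -0.2]
width: 0.601
```

Call:
{"fn": "move_arm", "kwargs": {
  "deltas": [
    [[0, 0, 0.06], [0.19, 0.47, 0], -0.2],
    [[0, 0, 0.12], [0.38, 0.94, 0], -0.2]
  ]
}}

```text
time: 1.35
tool_pos: [0.4908, -0.1326, 0.231]
tcp_rot: [-2.395, -2.032, 0.0]
wrist_force: [0.7, -1.2, -0.4]
width: 0.602
```

Call:
{"fn": "move_arm", "kwargs": {
  "deltas": [
    [[0, 0, 0.06], [0.19, 0.47, 0], -0.2],
    [[0, 0, 0.12], [0.38, 0.94, 0], -0.2],
    [[0, 0, 0.12], [0.38, 0.94, 0], -0.2]
  ]
}}

```text
time: 1.72
tool_pos: [0.5292, -0.0373, 0.2308]
tcp_rot: [-2.191, -2.25, -0.0]
wrist_force: [-0.3, -0.5, 0.6]
width: 0.6
```

```bash
python3 - <<'E'
from h import *
snap('wrist','w1');print(st())
P=pts('w1');m=(abs(P[...,2]-.066)<.006)&(abs(P[...,0]-.53)<.03)&(P[...,1]>-.13)&(P[...,1]<.06)
r=cv2.minAreaRect((P[m][:,:2]*1000).astype(np.float32));print(m.sum(),r,np.median(P[m],0),np.percentile(P[m],[2,98],axis=0))
E
```

```text
{'time': 1.775, 'tool_pos': [0.5286, -0.039, 0.2307], 'tcp_rot': [-2.1933, -2.2483, 0.0016], 'wrist_force': [0.1885, -0.2163, 0.1979], 'width': 0.6016, 'q': [-0.1203, -0.01, 1.9118, -0.0004, 1.2409, -0.145]}
4168 ((530.0220947265625, -31.617721557617188), (24.050199508666992, 149.5587921142578), 1.77001953125) [ 0.52988463 -0.02390094  0.06647059] [[ 0.51776125 -0.10204558  0.06414095]
 [ 0.54218553  0.04078181  0.06801   ]]
```

View pics/w1.png

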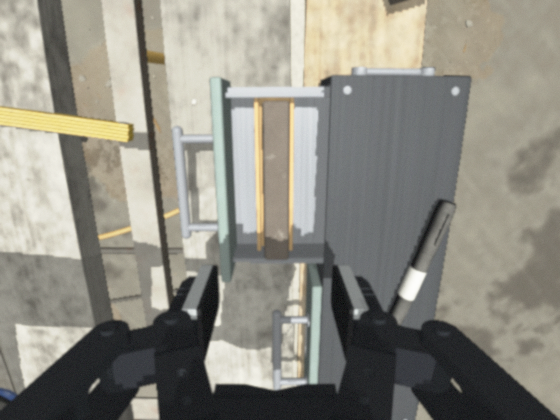

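The wrist view shows the whole stone between the strips (columns 263–290, rows 98–260), the handle at about (183,182), and clear space for the fingers on both sides.

Call:
{"fn": "move_arm", "kwargs": {
  "deltas": [
    [[0, 0, 0.003], [0.01, 0.05, -0.5], -0.2],
    [[0, 0, 0.003], [0.01, 0.05, -1], -0.2]
  ]
}}

```text
time: 2.02
tool_pos: [0.5301, -0.0365, 0.1309]
tcp_rot: [2.192, 2.248, 0.002]
wrist_force: [0.7, -0.2, -0.6]
width: 0.6
```

Call:
{"fn": "move_arm", "kwargs": {
  "deltas": [
    [[0, 0, 0], [0, 0, -0.4], -0.2],
    [[0, 0, 0], [0, 0, -0.75], -0.2],
    [[0, 0, 0], [0, 0, -0.95], -0.2],
    [[0, 0, 0], [0, 0, -0.95], -0.2]
  ]
}}

```text
time: 2.52
tool_pos: [0.5271, -0.0364, 0.0342]
tcp_rot: [-2.191, -2.246, 0.005]
wrist_force: [0.0, 0.2, -0.3]
width: 0.602
```

Call:
{"fn": "move_arm", "kwargs": {
  "deltas": [
    [[0, 0, 0], [0, 0, 0], 1],
    [[0, 0, 0], [0, 0, 0], 1],
    [[0, 0, 0], [0, 0, 0], 1],
    [[0, 0, 0], [0, 0, 0], 1],
    [[0, 0, 0], [0, 0, 0], 1]
  ]
}}

```text
time: 3.15
tool_pos: [0.531, -0.0358, 0.0377]
tcp_rot: [2.19, 2.249, 0.002]
wrist_force: [-0.7, -3.4, 5.8]
width: 0.274
```

Call:
{"fn": "move_arm", "kwargs": {
  "deltas": [
    [[0, 0, 0], [0, 0, 0.4], 1],
    [[0, 0, 0], [0, 0, 1], 1],
    [[0, 0, 0], [0, 0, 1], 1]
  ]
}}

```text
time: 3.52
tool_pos: [0.534, -0.0354, 0.1417]
tcp_rot: [2.185, 2.245, 0.011]
wrist_force: [0.3, -0.2, -2.1]
width: 0.274
```

Call:
{"fn": "move_arm", "kwargs": {
  "deltas": [
    [[0, 0, 0], [-0.1, 0.4, 0], 1],
    [[0, 0, 0], [-0.22, 0.95, 0], 1]
  ]
}}

```text
time: 3.78
tool_pos: [0.5064, 0.0599, 0.1346]
tcp_rot: [-2.194, -2.247, 0.003]
wrist_force: [0.5, 0.9, -3.6]
width: 0.277
```

Call:
{"fn": "move_arm", "kwargs": {
  "deltas": [
    [[0, 0, 0], [-0.12, 0.55, 0], 1],
    [[0, 0, 0], [-0.23, 0.95, 0], 1],
    [[0, 0, 0], [-0.23, 0.95, 0], 1],
    [[0, 0, 0], [-0.23, 0.95, 0], 1]
  ]
}}

```text
time: 4.28
tool_pos: [0.4836, 0.1544, 0.1348]
tcp_rot: [-2.19, -2.251, 0.004]
wrist_force: [-0.6, 0.9, -2.4]
width: 0.275
```

```bash
python3 - <<'E'
from h import *
snap('side','s2');print(st())
p=cv2.imread('pics/s2.png');cv2.imwrite('pics/s2c.png',cv2.resize(p[130:370,140:380],None,fx=2.5,fy=2.5))
E
```

```text
{'time': 4.325, 'tool_pos': [0.4841, 0.154, 0.1351], 'tcp_rot': [-2.1912, -2.2503, 0.003], 'wrist_force': [0.6123, -0.8879, -2.6314], 'width': 0.2738, 'q': [0.2592, 0.0319, 2.0551, -0.0004, 1.0565, 0.2328]}
```

View pics/s2c.png

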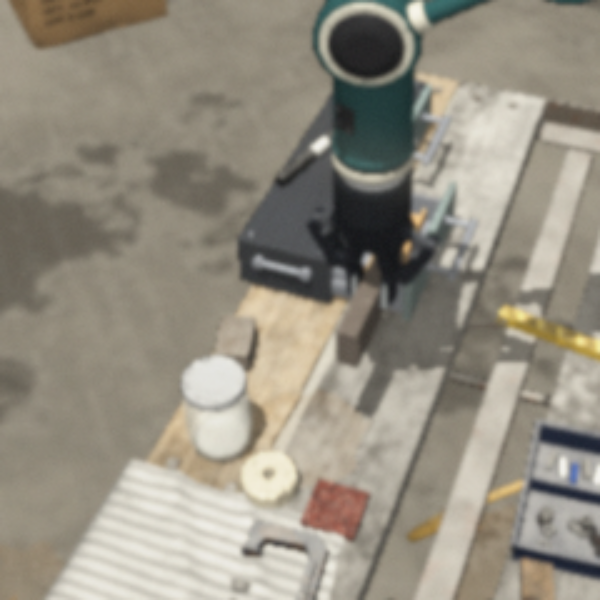

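Call:
{"fn": "move_arm", "kwargs": {
  "deltas": [
    [[0, 0, 0], [0, 0, -0.5], 1],
    [[0, 0, 0], [0, 0, -0.95], 1],
    [[0, 0, 0], [0, 0, -0.95], 1]
  ]
}}

```text
time: 4.7
tool_pos: [0.4805, 0.1523, 0.0372]
tcp_rot: [-2.19, -2.245, 0.014]
wrist_force: [-0.5, -0.1, -3.1]
width: 0.277
```

Call:
{"fn": "move_arm", "kwargs": {
  "deltas": [
    [[0, 0, 0], [0, 0, -0.08], 1],
    [[0, 0, 0], [0, 0, -0.16], 1],
    [[0, 0, 0], [0, 0, -0.2], 1],
    [[0, 0, 0], [0, 0, -0.2], 1],
    [[0, 0, 0], [0, 0, -0.2], 1]
  ]
}}

```text
time: 5.32
tool_pos: [0.4851, 0.1549, 0.0217]
tcp_rot: [2.191, 2.251, 0.001]
wrist_force: [-0.2, 0.2, -3.3]
width: 0.276
```

Call:
{"fn": "move_arm", "kwargs": {
  "deltas": [
    [[0, 0, 0], [0, 0, -0.01], 1],
    [[0, 0, 0], [0, 0, -0.02], 1],
    [[0, 0, 0], [0, 0, -0.03], 1],
    [[0, 0, 0], [0, 0, -0.03], 1]
  ]
}}

```text
time: 5.82
tool_pos: [0.485, 0.1548, 0.0198]
tcp_rot: [-2.191, -2.251, 0.0]
wrist_force: [-4.6, -1.5, 9.8]
width: 0.278
```

Call:
{"fn": "move_arm", "kwargs": {
  "deltas": [
    [[0, 0, 0], [0, 0, 0.01], 0.2],
    [[0, 0, 0], [0, 0, 0.01], -0.2],
    [[0, 0, 0], [0, 0, 0.01], -0.2],
    [[0, 0, 0], [0, 0, 0.01], -0.2],
    [[0, 0, 0], [0, 0, 0.4], -0.2],
    [[0, 0, 0], [0, 0, 0.7], -0.2],
    [[0, 0, 0], [-0.3, 0, 0.7], 1],
    [[0, 0, 0], [-0.5, 0, 0.7], 1],
    [[0, 0, 0], [-0.5, 0, 0.7], 1],
    [[0, 0, 0], [-0.5, 0, 0.7], 1]
  ]
}}

```text
time: 7.08
tool_pos: [0.4351, 0.1548, 0.0881]
tcp_rot: [2.191, 2.251, 0.0]
wrist_force: [-0.1, 0.5, 0.7]
width: -0.001
```

```bash
python3 - <<'E'
from h import *
snap('top','t3');print(st())
P=pts('t3');
m=(P[...,2]>.03)&(P[...,2]<.06)&(P[...,0]>.4)&(P[...,0]<.56)&(P[...,1]>.07)&(P[...,1]<.26)
Q=P[m];print(m.sum(),Q.mean(0),Q.min(0),Q.max(0))
p=cv2.imread('pics/t3.png');cv2.imwrite('pics/t3c.png',cv2.resize(p[130:265,100:300],None,fx=4,fy=4))
E
```

```text
{'time': 7.125, 'tool_pos': [0.4354, 0.1548, 0.0882], 'tcp_rot': [2.1913, 2.2508, 0.0005], 'wrist_force': [-0.2452, -0.1685, 0.363], 'width': -0.0048, 'q': [0.2878, -0.0006, 2.1866, -0.0002, 0.9551, 0.2611]}
430 [0.48648873 0.14079197 0.04907084] [0.47459111 0.08108245 0.03165288] [0.49773725 0.22960052 0.0539514 ]
```

View pics/t3c.png

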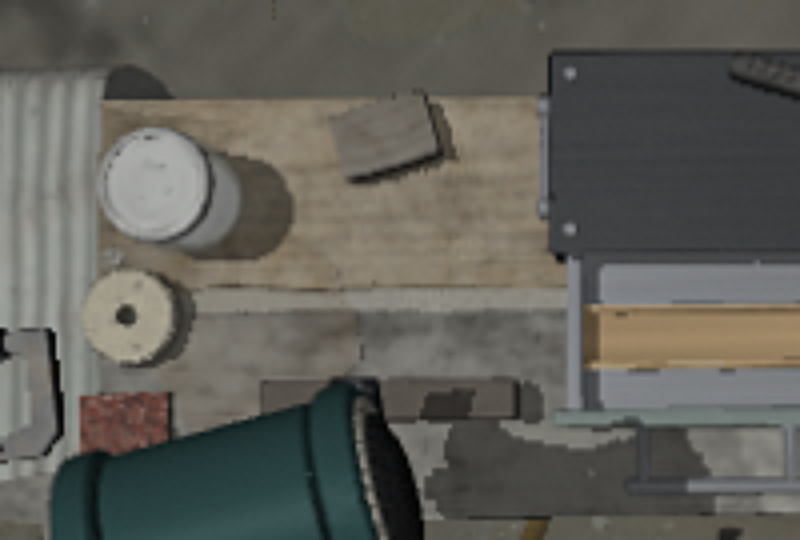

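The stone stands on the bench (crop 262–520, 378–416), centred near (0.486, 0.155), with the shut fingers in front of it. Next I push its top toward +x.

Call:
{"fn": "move_arm", "kwargs": {
  "deltas": [
    [[0, 0, 0], [0, 0, -0.3], 1],
    [[0, 0, 0], [0, 0, -0.55], 1],
    [[0, 0, 0], [0, 0, -0.55], 1],
    [[0, 0, 0], [0.12, 0, -0.55], 1],
    [[0, 0, 0], [0.2, 0, -0.55], 1],
    [[0, 0, 0], [0.26, 0, -0.55], 1],
    [[0, 0, 0], [0.32, 0, -0.55], 1],
    [[0, 0, 0], [0.38, 0, -0.55], 1],
    [[0, 0, 0], [0.43, 0, -0.55], 1],
    [[0, 0, 0], [0.43, 0, -0.55], 1],
    [[0, 0, 0], [0.43, 0, -0.55], 1],
    [[0, 0, 0], [0.2, 0, -0.4], 1],
    [[0, 0, 0], [0, 0, 0], 1],
    [[0, 0, 0], [-0.2, 0, 0.6], 1],
    [[0, 0, 0], [-0.2, 0, 0.6], 1]
  ]
}}

```text
time: 9.0
tool_pos: [0.4173, 0.1559, 0.1534]
tcp_rot: [2.187, 2.248, 0.014]
wrist_force: [0.6, 0.1, 1.3]
width: 0.001
```

```bash
python3 - <<'E'
from h import *
snap('top','t4');print(st())
P=pts('t4');
m=(P[...,2]>.016)&(P[...,2]<.06)&(P[...,0]>.45)&(P[...,0]<.58)&(P[...,1]>.07)&(P[...,1]<.26)
Q=P[m];print(m.sum(),Q.mean(0),Q.min(0),Q.max(0),np.median(Q,0));print(cv2.minAreaRect((Q[:,:2]*1000).astype(np.float32)))
E
```

```text
{'time': 9.05, 'tool_pos': [0.4162, 0.1554, 0.1511], 'tcp_rot': [2.1889, 2.2492, 0.0088], 'wrist_force': [-0.3389, -0.0588, 0.0123], 'width': 0.0007, 'q': [0.3012, -0.1192, 2.1674, 0.0, 1.087, 0.274]}
1248 [0.52174314 0.15611268 0.02514388] [0.49632178 0.08242526 0.01625661] [0.54848143 0.23130006 0.03220846] [0.52158763 0.15546803 0.02520131]
((522.4659423828125, 156.79188537597656), (48.363990783691406, 148.2092742919922), 1.696090817451477)
```

Call:
{"fn": "move_arm", "kwargs": {
  "deltas": [
    [[0, 0, 0], [-0.06, -0.5, 0], 1],
    [[0, 0, 0], [-0.12, -0.96, 0], 1]
  ]
}}

```text
time: 9.3
tool_pos: [0.4015, 0.0578, 0.1467]
tcp_rot: [-2.188, -2.252, 0.003]
wrist_force: [0.8, 0.1, 0.8]
width: 0.0
```

Call:
{"fn": "move_arm", "kwargs": {
  "deltas": [
    [[0, 0, 0], [0, -0.5, 0], 1],
    [[0, 0, 0], [0, -0.96, 0], 1],
    [[0, 0, 0], [0, -0.96, -0.5], 1],
    [[0, 0, 0], [0, -0.96, -1], 1],
    [[0, 0, 0], [0, -0.96, -1], 1],
    [[0, 0, 0], [0, -0.96, -1], 1]
  ]
}}

```text
time: 10.05
tool_pos: [0.4029, -0.0373, 0.0486]
tcp_rot: [-2.191, -2.251, 0.001]
wrist_force: [-0.2, 0.2, 0.6]
width: -0.0
```

Call:
{"fn": "move_arm", "kwargs": {
  "deltas": [
    [[0, 0, 0], [0.12, 0, 0], 1],
    [[0, 0, 0], [0.24, 0, 0], 1],
    [[0, 0, 0], [0.36, 0, 0], 1],
    [[0, 0, 0], [0.48, 0, 0], 1],
    [[0, 0, 0], [0.6, 0, 0], 1],
    [[0, 0, 0], [0.72, 0, 0], 1],
    [[0, 0, 0], [0.84, 0, 0], 1],
    [[0, 0, 0], [0.94, 0, 0], 1],
    [[0, 0, 0], [1, 0, 0], 1]
  ]
}}

```text
time: 11.18
tool_pos: [0.5031, -0.0372, 0.0479]
tcp_rot: [-2.191, -2.25, 0.001]
wrist_force: [-2.1, 1.1, 3.0]
width: 0.0
```

Call:
{"fn": "move_arm", "kwargs": {
  "deltas": [
    [[0, 0, 0], [0.05, 0, 0], 1],
    [[0, 0, 0], [0.08, 0, 0], 1],
    [[0, 0, 0], [0.1, 0, 0], 1],
    [[0, 0, 0], [0.1, 0, 0], 1]
  ]
}}

```text
time: 11.68
tool_pos: [0.5128, -0.0374, 0.0482]
tcp_rot: [2.191, 2.251, -0.0]
wrist_force: [-1.2, 0.2, 0.2]
width: 0.001
```

Call:
{"fn": "move_arm", "kwargs": {
  "deltas": [
    [[0, 0, 0], [0.03, 0, 0], 1],
    [[0, 0, 0], [0.05, 0, 0], 1],
    [[0, 0, 0], [0.05, 0, 0], 1]
  ]
}}

```text
time: 12.05
tool_pos: [0.5139, -0.0374, 0.048]
tcp_rot: [-2.187, -2.247, 0.009]
wrist_force: [-13.3, -0.1, 10.0]
width: -0.002
```

```bash
python3 - <<'E'
from h import *
p,d=snap('top','t5');print(st())
P=pts('t5')
def W(l,h): return plane('t5',l,h).round(4)
cv2.imwrite('pics/t5c.png',cv2.resize(cv2.imread('pics/t5.png')[170:250,230:420],None,fx=4,fy=4,interpolation=cv2.INTER_CUBIC))
E
```

```text
{'time': 12.1, 'tool_pos': [0.5139, -0.0374, 0.048], 'tcp_rot': [-2.187, -2.247, 0.0091], 'wrist_force': [-12.1575, -0.1359, 10.5026], 'width': -0.0026, 'q': [-0.1203, 0.1604, 2.1005, -0.0013, 0.8889, -0.1465]}
```

View pics/t5c.png

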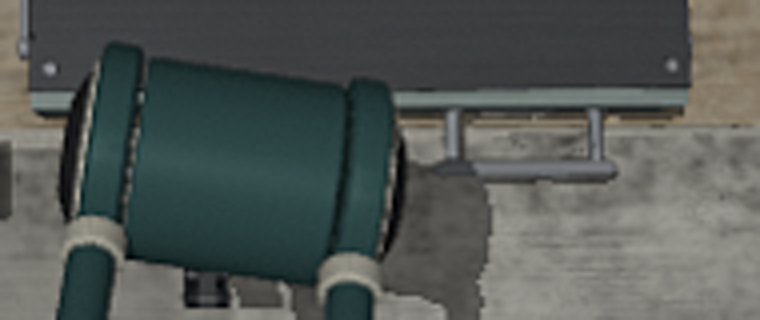

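The left drawer is against its stop (13 N), and its front is in line with the right one in the crop. Next is the right handle.

Call:
{"fn": "move_arm", "kwargs": {
  "deltas": [
    [[0, 0, 0], [-0.3, 0, 0], 1],
    [[0, 0, 0], [-0.4, 0, 0.5], 0.3],
    [[0, 0, 0], [-0.3, -0.4, 0.8], 0.3],
    [[0, 0, 0], [-0.1, -0.95, 0.8], 0.3],
    [[0, 0, 0], [-0.1, -0.95, 0.8], 0.3]
  ]
}}

```text
time: 12.72
tool_pos: [0.5103, -0.136, 0.13]
tcp_rot: [2.192, 2.243, 0.002]
wrist_force: [0.3, 0.1, -0.5]
width: 0.351
```

Call:
{"fn": "move_arm", "kwargs": {
  "deltas": [
    [[0, 0, 0], [0.15, -0.5, 0], 0.3],
    [[0, 0, 0], [0.29, -0.98, 0], 0.3],
    [[0, 0, 0], [0.29, -0.98, 0], 0.3],
    [[0, 0, 0], [0.29, -0.98, 0], 0.3]
  ]
}}

```text
time: 13.22
tool_pos: [0.5361, -0.2294, 0.1276]
tcp_rot: [-2.191, -2.249, 0.0]
wrist_force: [-0.1, 0.6, 0.3]
width: 0.353
```

Call:
{"fn": "move_arm", "kwargs": {
  "deltas": [
    [[0, 0, 0], [0.01, 0, -0.3], 0.3],
    [[0, 0, 0], [0.01, 0, -0.5], 0.3],
    [[0, 0, 0], [0.01, 0, -0.7], 0.3],
    [[0, 0, 0], [0.01, 0, -0.9], 0.3],
    [[0, 0, 0], [0.01, 0, -0.92], 0.3],
    [[0, 0, 0], [0.01, 0, -0.92], 0.3]
  ]
}}

```text
time: 13.98
tool_pos: [0.5379, -0.2304, 0.0363]
tcp_rot: [-2.192, -2.251, 0.0]
wrist_force: [1.0, -0.7, -0.4]
width: 0.35
```

Call:
{"fn": "move_arm", "kwargs": {
  "deltas": [
    [[0, 0, 0], [0, 0, 0], 1],
    [[0, 0, 0], [0, 0, 0], 1],
    [[0, 0, 0], [0, 0, 0], 1],
    [[0, 0, 0], [0, 0, 0], 1]
  ]
}}

```text
time: 14.48
tool_pos: [0.5367, -0.2308, 0.0372]
tcp_rot: [-2.19, -2.251, 0.003]
wrist_force: [-4.4, 0.0, 4.0]
width: 0.101
```

Call:
{"fn": "move_arm", "kwargs": {
  "deltas": [
    [[0, 0, 0], [-0.12, 0, 0], 1],
    [[0, 0, 0], [-0.24, -0.01, 0], 1],
    [[0, 0, 0], [-0.36, -0.01, 0], 1],
    [[0, 0, 0], [-0.48, -0.01, 0], 1],
    [[0, 0, 0], [-0.6, -0.02, 0], 1],
    [[0, 0, 0], [-0.72, -0.02, 0], 1],
    [[0, 0, 0], [-0.84, -0.02, 0], 1],
    [[0, 0, 0], [-0.92, -0.03, 0], 1],
    [[0, 0, 0], [-0.95, -0.03, 0], 1],
    [[0, 0, 0], [-0.95, -0.03, 0], 1]
  ]
}}

```text
time: 15.72
tool_pos: [0.4423, -0.2339, 0.0372]
tcp_rot: [2.191, 2.25, -0.001]
wrist_force: [-1.1, -2.1, 8.9]
width: 0.098
```

Call:
{"fn": "move_arm", "kwargs": {
  "deltas": [
    [[0, 0, 0], [0, 0, 0], 0.3],
    [[0, 0, 0], [0, 0, 0], 0.3],
    [[0, 0, 0], [0, 0, 0], 0.3],
    [[0, 0, 0], [0, 0, 0.4], 0.3],
    [[0, 0, 0], [0, 0, 1], 0],
    [[0, 0, 0], [0, 0, 1], -0.3]
  ]
}}

```text
time: 16.48
tool_pos: [0.4464, -0.2353, 0.1416]
tcp_rot: [2.184, 2.244, 0.004]
wrist_force: [-0.9, -0.6, -0.3]
width: 0.648
```

Call:
{"fn": "move_arm", "kwargs": {
  "deltas": [
    [[0, 0, 0], [0.1, 0.4, 0.3], -0.4],
    [[0, 0, 0], [0.2, 1, 0.3], -0.4]
  ]
}}

```text
time: 16.73
tool_pos: [0.4644, -0.1337, 0.168]
tcp_rot: [2.193, 2.245, 0.003]
wrist_force: [0.4, 0.4, 0.1]
width: 0.699
```

Call:
{"fn": "move_arm", "kwargs": {
  "deltas": [
    [[0, 0, 0], [0.1, 0.5, 0], -0.4],
    [[0, 0, 0], [0.2, 1, 0], -0.4]
  ]
}}

```text
time: 16.98
tool_pos: [0.482, -0.0315, 0.1652]
tcp_rot: [-2.191, -2.25, 0.001]
wrist_force: [0.9, -0.4, 0.4]
width: 0.695
```

Call:
{"fn": "move_arm", "kwargs": {
  "deltas": [
    [[0, 0, 0], [0.1, 0.5, 0], -0.4],
    [[0, 0, 0], [0.2, 1, 0], -0.4]
  ]
}}

```text
time: 17.23
tool_pos: [0.5019, 0.0684, 0.165]
tcp_rot: [-2.191, -2.25, 0.002]
wrist_force: [0.5, -0.9, 0.1]
width: 0.7
```

```bash
python3 - <<'E'
from h import *
snap('top','t6');print(st())
p=cv2.imread('pics/t6.png');cv2.imwrite('pics/t6c.png',cv2.resize(p[130:265,225:420],None,fx=4,fy=4,interpolation=cv2.INTER_CUBIC))
E
```

```text
{'time': 17.275, 'tool_pos': [0.503, 0.0737, 0.1652], 'tcp_rot': [-2.187, -2.2504, -0.0046], 'wrist_force': [1.0173, 3.9686, 0.3513], 'width': 0.7014, 'q': [0.0933, 0.0003, 2.027, 0.0051, 1.1143, 0.0625]}
```

View pics/t6c.png

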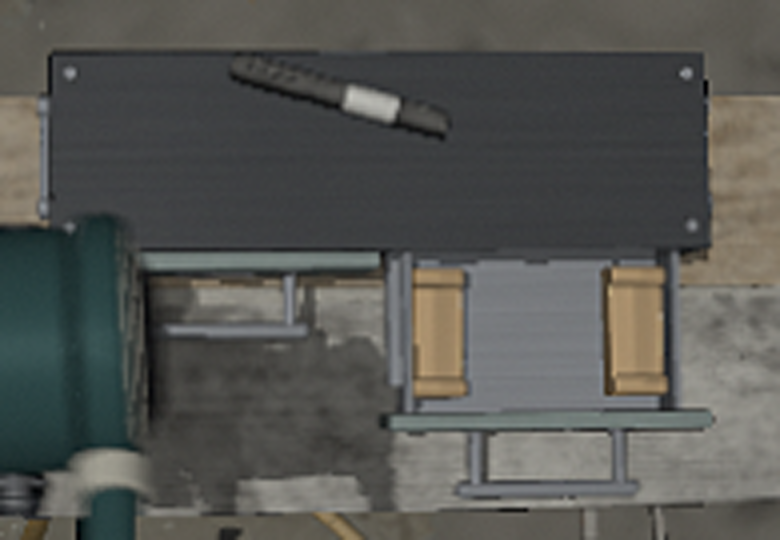

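The crop shows the right drawer open, the bed's saddles at x 413–465 and 606–667 (y 267–395), the handle at y≈489, and the left drawer shut.

```bash
python3 - <<'E'
from h import *
def W(l,h):
    return plane('t6',[((u+.5)/4-.5+225,(v+.5)/4-.5+130) for u,v in l],h).round(4)
print('saddle',W([(413,267),(413,395),(667,269),(667,395)],.035), W([(413,267),(413,395),(667,269),(667,395)],.035).mean(0))
print('hand',W([(455,489),(638,488)],.054).mean(0))
E
```

```text
saddle [[ 0.5723 -0.1531  0.035 ]
 [ 0.4957 -0.1544  0.035 ]
 [ 0.5752 -0.3086  0.035 ]
 [ 0.4989 -0.3093  0.035 ]] [ 0.535525 -0.23135   0.035   ]
hand [ 0.4422  -0.23235  0.054  ]
```

Call:
{"fn": "move_arm", "kwargs": {
  "deltas": [
    [[0, 0, 0], [0.1, 0.5, 0], -0.4],
    [[0, 0, 0], [0.2, 0.88, -0.3], -0.4],
    [[0, 0, 0], [0.2, 0.88, -0.6], -0.4],
    [[0, 0, 0], [0.2, 0.88, -0.8], -0.4],
    [[0, 0, 0], [0.2, 0.88, -0.8], -0.4],
    [[0, 0, 0], [0.2, 0.88, -0.8], -0.4]
  ]
}}

```text
time: 18.02
tool_pos: [0.5228, 0.1546, 0.0864]
tcp_rot: [-2.192, -2.251, 0.0]
wrist_force: [0.8, 1.1, 0.4]
width: 0.697
```

Call:
{"fn": "move_arm", "kwargs": {
  "deltas": [
    [[0, 0, 0], [0, 0.01, -0.3], -0.4],
    [[0, 0, 0], [0, 0.01, -0.55], -0.4],
    [[0, 0, 0], [0, 0.01, -0.72], -0.4],
    [[0, 0, 0], [0, 0.01, -0.82], -0.4],
    [[0, 0, 0], [0, 0.01, -0.82], -0.4],
    [[0, 0, 0], [0, 0.01, -0.82], -0.4]
  ]
}}

```text
time: 18.77
tool_pos: [0.5236, 0.1559, 0.0051]
tcp_rot: [2.191, 2.25, 0.002]
wrist_force: [0.8, 0.6, -0.4]
width: 0.697
```

Call:
{"fn": "move_arm", "kwargs": {
  "deltas": [
    [[0, 0, 0], [0, 0, 0], 0.5],
    [[0, 0, 0], [0, 0, 0], 1],
    [[0, 0, 0], [0, 0, 0], 1],
    [[0, 0, 0], [0, 0, 0], 1],
    [[0, 0, 0], [0, 0, 0], 1]
  ]
}}

```text
time: 19.4
tool_pos: [0.5236, 0.156, 0.0054]
tcp_rot: [2.191, 2.25, 0.002]
wrist_force: [0.3, -0.3, 6.2]
width: 0.556
```

Call:
{"fn": "move_arm", "kwargs": {
  "deltas": [
    [[0, 0, 0], [0, 0, 0.4], 1],
    [[0, 0, 0], [0, 0, 1], 1],
    [[0, 0, 0], [0, 0, 1], 1],
    [[0, 0, 0], [0, 0, 1], 1]
  ]
}}

```text
time: 19.9
tool_pos: [0.522, 0.1555, 0.1036]
tcp_rot: [-2.191, -2.25, 0.001]
wrist_force: [-0.1, -0.4, -3.8]
width: 0.555
```

Call:
{"fn": "move_arm", "kwargs": {
  "deltas": [
    [[0, 0, 0], [0, -0.3, 0.1], 1],
    [[0, 0, 0], [0.03, -0.65, 0.1], 1],
    [[0, 0, 0], [0.03, -0.97, 0.1], 1]
  ]
}}

```text
time: 20.27
tool_pos: [0.5235, 0.0576, 0.1113]
tcp_rot: [-2.189, -2.249, 0.006]
wrist_force: [0.8, -0.1, -2.4]
width: 0.554
```

Call:
{"fn": "move_arm", "kwargs": {
  "deltas": [
    [[0, 0, 0], [0, -0.3, 0], 1],
    [[0, 0, 0], [0.03, -0.65, 0], 1],
    [[0, 0, 0], [0.03, -0.97, 0], 1]
  ]
}}

```text
time: 20.65
tool_pos: [0.5264, -0.0392, 0.1111]
tcp_rot: [-2.189, -2.248, 0.005]
wrist_force: [0.1, 0.4, -2.2]
width: 0.554
```

Call:
{"fn": "move_arm", "kwargs": {
  "deltas": [
    [[0, 0, 0], [0, -0.3, 0], 1],
    [[0, 0, 0], [0.03, -0.65, 0], 1],
    [[0, 0, 0], [0.03, -0.97, 0], 1]
  ]
}}

```text
time: 21.02
tool_pos: [0.5295, -0.1358, 0.111]
tcp_rot: [-2.188, -2.247, 0.004]
wrist_force: [-0.3, -0.5, -2.4]
width: 0.556
```

Call:
{"fn": "move_arm", "kwargs": {
  "deltas": [
    [[0, 0, 0], [0, -0.3, 0], 1],
    [[0, 0, 0], [0.03, -0.65, 0], 1],
    [[0, 0, 0], [0.03, -0.95, 0], 1],
    [[0, 0, 0], [0.03, -0.95, 0], 1],
    [[0, 0, 0], [0.03, -0.95, 0], 1]
  ]
}}

```text
time: 21.65
tool_pos: [0.533, -0.2292, 0.1118]
tcp_rot: [-2.189, -2.247, 0.002]
wrist_force: [-0.3, 0.6, -3.3]
width: 0.555
```

```bash
python3 - <<'E'
from h import *
snap('wrist','w7');print(st())
P=pts('w7');z=P[...,2]
m=(z>.095)&(z<.15)&(P[...,0]>.5)&(P[...,0]<.57)&(P[...,1]>-.33)&(P[...,1]<-.13)
Q=P[m];print(m.sum(),Q.min(0),Q.max(0),np.median(Q,0))
E
```

```text
{'time': 21.7, 'tool_pos': [0.5334, -0.229, 0.1123], 'tcp_rot': [-2.1888, -2.2484, 0.0013], 'wrist_force': [-0.2749, 0.1388, -2.7559], 'width': 0.5512, 'q': [-0.4487, 0.1919, 1.9232, 0.0004, 1.0303, -0.4758]}
36579 [ 0.50002484 -0.27547118  0.1099276 ] [ 0.56998431 -0.14894052  0.14999385] [ 0.53287961 -0.20286778  0.13096505]
```

View pics/w7.png

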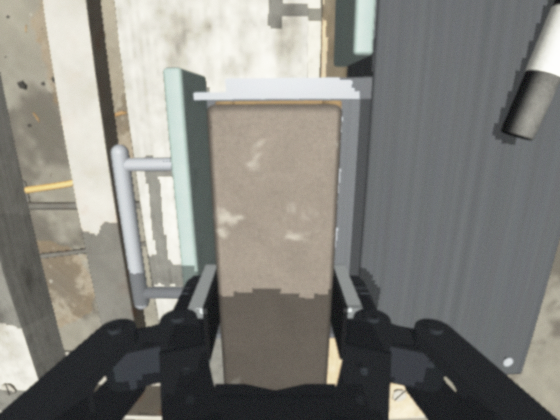

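```bash
python3 - <<'E'
from h import *
P=pts('w7')
print('stone end', plane('w7',[(212,105),(275,104),(340,108)],.131).round(4), deproj('w7',[(275,108),(275,130)]).round(4))
print('wall inner', plane('w7',[(215,99),(275,99),(340,98)],.05).round(4), deproj('w7',[(275,82),(275,90),(275,95)]).round(4))
print('panel back top', plane('w7',[(207,100),(213,230)],.073).round(4))
print('handle', plane('w7',[(121,150),(138,303)],.059).round(4))
E
```

```text
stone end [[ 0.5097 -0.1505  0.131 ]
 [ 0.5315 -0.1497  0.131 ]
 [ 0.554  -0.1504  0.131 ]] [[ 0.5315 -0.1511  0.1304]
 [ 0.5317 -0.1585  0.1311]]
wall inner [[ 0.4971 -0.1487  0.05  ]
 [ 0.5312 -0.1479  0.05  ]
 [ 0.568  -0.1464  0.05  ]] [[ 0.5309 -0.1382  0.0374]
 [ 0.531  -0.1428  0.038 ]
 [ 0.5312 -0.1458  0.0499]]
panel back top [[ 0.497  -0.1492  0.073 ]
 [ 0.4981 -0.2194  0.073 ]]
handle [[ 0.444  -0.1774  0.059 ]
 [ 0.4438 -0.2781  0.059 ]]
```

Call:
{"fn": "move_arm", "kwargs": {
  "deltas": [
    [[0, 0, 0], [0.03, -0.015, -0.3], 1],
    [[0, 0, 0], [0.03, -0.015, -0.5], 1],
    [[0, 0, 0], [0.03, -0.015, -0.62], 1],
    [[0, 0, 0], [0.03, -0.015, -0.68], 1],
    [[0, 0, 0], [0.03, -0.015, -0.71], 1],
    [[0, 0, 0], [0.03, -0.015, -0.73], 1],
    [[0, 0, 0], [0.03, -0.015, -0.73], 1]
  ]
}}

```text
time: 22.58
tool_pos: [0.538, -0.232, 0.0417]
tcp_rot: [2.191, 2.25, 0.0]
wrist_force: [0.2, -0.0, -2.6]
width: 0.556
```

Call:
{"fn": "move_arm", "kwargs": {
  "deltas": [
    [[0, 0, 0], [-0.015, 0.005, -0.02], 1],
    [[0, 0, 0], [-0.015, 0.005, -0.04], 1],
    [[0, 0, 0], [-0.015, 0.005, -0.055], 1],
    [[0, 0, 0], [-0.015, 0.005, -0.055], 1],
    [[0, 0, 0], [-0.015, 0.005, -0.055], 1]
  ]
}}

```text
time: 23.2
tool_pos: [0.5363, -0.2313, 0.0358]
tcp_rot: [2.192, 2.251, -0.0]
wrist_force: [-0.1, -0.8, -3.5]
width: 0.551
```

Call:
{"fn": "move_arm", "kwargs": {
  "deltas": [
    [[0, 0, 0], [0, 0, -0.01], 1],
    [[0, 0, 0], [0, 0, -0.02], 1],
    [[0, 0, 0], [0, 0, -0.025], 1],
    [[0, 0, 0], [0, 0, -0.025], 1]
  ]
}}

```text
time: 23.7
tool_pos: [0.5376, -0.2314, 0.0354]
tcp_rot: [2.19, 2.249, 0.002]
wrist_force: [-2.4, 2.6, 7.4]
width: 0.556
```

Call:
{"fn": "move_arm", "kwargs": {
  "deltas": [
    [[0, 0, 0], [0, 0, 0.01], -0.35],
    [[0, 0, 0], [0, 0, 0.01], -0.35],
    [[0, 0, 0], [0, 0, 0.01], -0.35],
    [[0, 0, 0], [0, 0, 0.1], -0.35],
    [[0, 0, 0], [0, 0, 0.5], -0.35],
    [[0, 0, 0], [0, 0, 1], -0.35],
    [[0, 0, 0], [0, 0, 1], -0.35]
  ]
}}

```text
time: 24.58
tool_pos: [0.5401, -0.2332, 0.1394]
tcp_rot: [2.184, 2.243, 0.005]
wrist_force: [0.2, -1.0, -0.4]
width: 0.676
```

Call:
{"fn": "move_arm", "kwargs": {
  "deltas": [
    [[0, 0, 0], [-0.5, 0, 0.2], 1],
    [[0, 0, 0], [-1, 0, 0.2], 1],
    [[0, 0, 0], [-1, 0, 0.2], 1]
  ]
}}

```text
time: 24.95
tool_pos: [0.4324, -0.2303, 0.1519]
tcp_rot: [-2.191, -2.246, 0.002]
wrist_force: [0.6, -0.3, -0.8]
width: 0.038
```

```bash
python3 - <<'E'
from h import *
snap('top','t8');snap('wrist','w8');print(st())
p=cv2.imread('pics/t8.png');cv2.imwrite('pics/t8c.png',cv2.resize(p[180:270,310:420],None,fx=5,fy=5,interpolation=cv2.INTER_CUBIC))
for f in ('t8','w8'):
    P=pts(f);m=(abs(P[...,2]-.054)<.008)&(P[...,0]>.502)&(P[...,0]<.572)&(P[...,1]>-.31)&(P[...,1]<-.15)
    m=cv2.morphologyEx(m.astype(np.uint8),cv2.MORPH_OPEN,np.ones((5,5)))>0
    Q=P[m];print(f,m.sum(),cv2.minAreaRect((Q[:,:2]*1000).astype(np.float32)))
    A=np.c_[Q[:,:2],np.ones(len(Q))];print('plane',np.linalg.lstsq(A,Q[:,2],rcond=None)[0],Q[:,2].mean())
E
```

```text
{'time': 25.05, 'tool_pos': [0.4359, -0.2313, 0.1531], 'tcp_rot': [2.1924, 2.2498, 0.0004], 'wrist_force': [0.4399, -0.1192, 0.5209], 'width': 0.0027, 'q': [-0.5384, -0.0169, 2.0682, 0.0002, 1.09, -0.5643]}
t8 1304 ((538.4591064453125, -232.05801391601562), (47.916561126708984, 153.24261474609375), 1.400105357170105)
plane [0.00466036 0.00260215 0.05318137] 0.05508864826859987
w8 13002 ((536.6633911132812, -230.74771118164062), (68.82109069824219, 158.27804565429688), 0.3006179630756378)
plane [0.02297558 0.0074107  0.04345211] 0.054107803950593475
```

View pics/t8c.png

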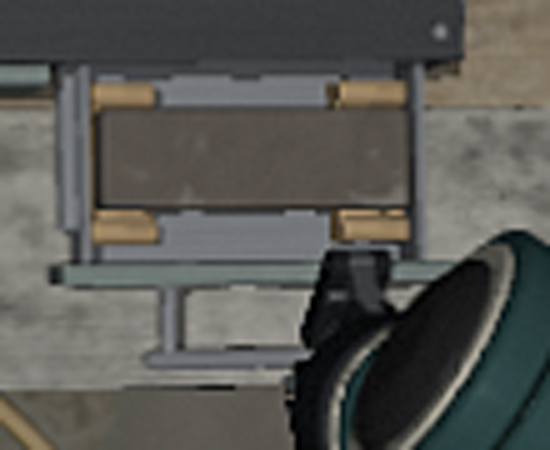

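The crop shows the stone lying flat between the four cheeks, let go. Its top is level at about 0.055 m, and its centre is at about (0.538, −0.232). Next I close the drawer.

Call:
{"fn": "move_arm", "kwargs": {
  "deltas": [
    [[0, 0, 0], [-0.32, 0, 0], 1],
    [[0, 0, 0], [-0.32, 0, 0], 1],
    [[0, 0, 0], [-0.32, 0, -0.5], 1],
    [[0, 0, 0], [-0.32, 0, -1], 1],
    [[0, 0, 0], [-0.32, 0, -1], 1],
    [[0, 0, 0], [-0.32, 0, -1], 1]
  ]
}}

```text
time: 25.8
tool_pos: [0.406, -0.232, 0.0545]
tcp_rot: [2.19, 2.25, 0.001]
wrist_force: [-0.1, -0.6, 0.8]
width: 0.002
```

Call:
{"fn": "move_arm", "kwargs": {
  "deltas": [
    [[0, 0, 0], [0.08, 0, -0.04], 1],
    [[0, 0, 0], [0.16, 0, -0.04], 1],
    [[0, 0, 0], [0.25, 0, -0.04], 1],
    [[0, 0, 0], [0.34, 0, -0.04], 1],
    [[0, 0, 0], [0.43, 0, -0.04], 1],
    [[0, 0, 0], [0.52, 0, -0.04], 1],
    [[0, 0, 0], [0.61, 0, -0.04], 1],
    [[0, 0, 0], [0.7, 0, -0.04], 1],
    [[0, 0, 0], [0.79, 0, -0.04], 1],
    [[0, 0, 0], [0.88, 0, -0.04], 1],
    [[0, 0, 0], [0.95, 0, -0.04], 1],
    [[0, 0, 0], [1, 0, -0.04], 1]
  ]
}}

```text
time: 27.3
tool_pos: [0.5044, -0.2311, 0.0489]
tcp_rot: [-2.191, -2.25, 0.0]
wrist_force: [-2.3, 0.8, 3.1]
width: -0.0
```

Call:
{"fn": "move_arm", "kwargs": {
  "deltas": [
    [[0, 0, 0], [0.06, 0, 0], 1],
    [[0, 0, 0], [0.11, 0, 0], 1],
    [[0, 0, 0], [0.15, 0, 0], 1],
    [[0, 0, 0], [0.17, 0, 0], 1],
    [[0, 0, 0], [0.17, 0, 0], 1]
  ]
}}

```text
time: 27.92
tool_pos: [0.5205, -0.2313, 0.049]
tcp_rot: [-2.19, -2.25, 0.002]
wrist_force: [-5.1, 0.5, 1.2]
width: -0.001
```

Call:
{"fn": "move_arm", "kwargs": {
  "deltas": [
    [[0, 0, 0], [0.03, 0, 0], 1],
    [[0, 0, 0], [0.04, 0, 0], 1],
    [[0, 0, 0], [0.04, 0, 0], 1]
  ]
}}

```text
time: 28.3
tool_pos: [0.5209, -0.2312, 0.0489]
tcp_rot: [-2.186, -2.247, 0.008]
wrist_force: [-15.1, 0.3, 9.7]
width: -0.002
```

Call:
{"fn": "move_arm", "kwargs": {
  "deltas": [
    [[0, 0, 0], [-0.3, 0, 0], 1],
    [[0, 0, 0], [-0.8, 0, 0.1], 1],
    [[0, 0, 0], [-0.8, 0, 1], 1],
    [[0, 0, 0], [-0.8, 0, 1], 1],
    [[0, 0, 0], [-0.8, 0, 1], 1]
  ]
}}

```text
time: 28.92
tool_pos: [0.4483, -0.2331, 0.1532]
tcp_rot: [2.186, 2.244, 0.004]
wrist_force: [0.5, 0.6, -0.4]
width: -0.002
```

```bash
python3 - <<'E'
from h import *
snap('top','t9');print(st())
p=cv2.imread('pics/t9.png');cv2.imwrite('pics/t9c.png',cv2.resize(p[130:265,225:420],None,fx=4,fy=4,interpolation=cv2.INTER_CUBIC))
E
```

```text
{'time': 28.975, 'tool_pos': [0.4469, -0.2323, 0.1511], 'tcp_rot': [2.1882, 2.2468, 0.0024], 'wrist_force': [-0.7092, 0.246, -0.6391], 'width': 0.0015, 'q': [-0.5289, 0.0015, 2.0539, 0.0002, 1.0807, -0.5554]}
```

View pics/t9c.png

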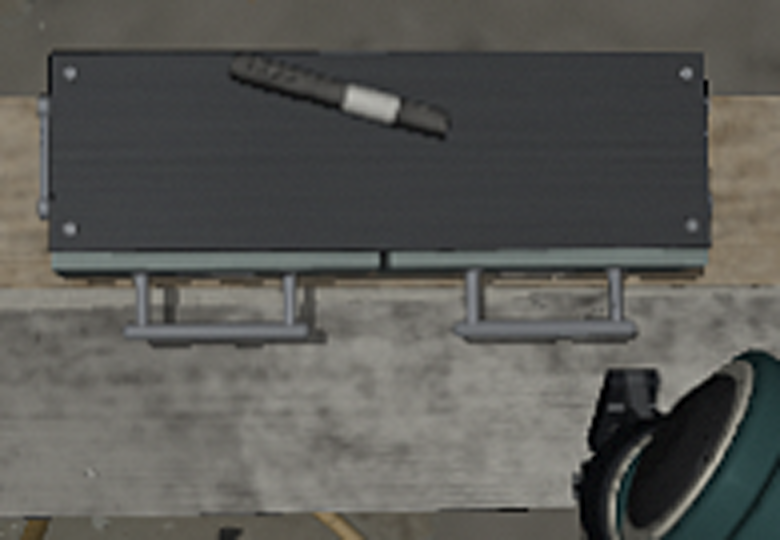

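Both fronts are flush with the carcass, and the right handle is back at its starting place (453–637, 329). The pen hasn't moved and the arm is clear of everything.

```bash
python3 -c "
from h import *
print(order.finish_job())"
```

```text
the job is handed in; nothing more can be done
None
```

I carried out every step in the required order and handed the job in at about 29 s of the 67 s allowed. The hand-in gives no verdict, so this rests on my own checks.

**What I did:** I took the stone out of the left drawer, stood it on the bench left of the chest and tipped it flat. I then shut the left drawer, pulled the right one out about 94 mm, laid the stone in its bed and shut that drawer too.

**Stone in its bed:** After I let go, the stone lay level between the four cheeks, its top at about 0.055 m (0.054 expected). The top camera put its centre about 3 mm behind the bed centre I had measured and within about 2 mm sideways. I could not see the stone once the drawer was shut.

**Drawers:** Each reached a hard stop at 13–15 N. The final top view shows both fronts flush with the chest and the right handle back where it started.

**Bystanders:** The pen is unmoved in that last view. The jar, wheel, tile and block lay outside it, and the arm made no contact with them that I noticed.

**Disagreements:**
- The wrist and top cameras differed by about 4 mm along y, so I used values between the two.
- My wrist-camera outline of the stone in its bed also picked up other surfaces, so I relied on the top view there.

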